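Pop the tang heater's hatch

ROBOT

A 7-joint arm with a two-finger parallel gripper is mounted at the origin on the work surface. World frame = base frame: x ahead of the robot, y to its left, z up, the work surface at z = 0. Lengths are in mm, angles in rad, forces in N, time in s.
With the tool pointing down it reaches from about 425 to 875 mm from the base axis. Payload 9.9 kg.
Tool frame: the origin (TCP) lies at the very end of the fingers, on their centre line; the grasp point (between the pads) lies 19 mm behind it; z points along the fingers, x is the direction in which the jaws open and shut, and the axes are right-handed (so a half turn about z gives the same grasp; the last joint's range is limited). The gripper opens to 85 mm and grips with 20 to 120 N. Pads are 22 mm wide; open, the fingers measure 114 mm over their backs; the gripper's body (76 mm by 85 mm) begins 54 mm behind the grasp point. The pads swing forward as they close: fully open they stand 13 mm farther back than shut.
Start: joints at [-1.298, 0.576, 0.025, 1.437, -0.015, 1.129, -0.057], TCP at [235.755, 632.494, 231.289] pointing down, gripper open.
Joint ranges: [-2.76, 2.76], [-0.34, 2.15], [-1.52, 1.57], [0.19, 2.46], [-1.09, 4.23], [0.17, 1.99], [-2.82, 2.82]. Speed limits (rad/s): [2.22, 2.22, 3.01, 3.01, 3.14, 3.14, 3.14].

INTERFACE

Orientations are given as a 3x3 rotation matrix whose columns are the frame's x, y, z axes.
In Python, from station import arm gives the robot as it stands. The module is installed in compiled form; this text tells all that it offers.
- The arm moves only by the tool servo_tool, never from a script. Its argument "steps" is a list that holds one entry, the list of rows, each a list of 5 numbers: the shift along the tool's x, y, z in m, then the turn about the tool's z in degrees, then the gripper's target within -1 to 1 (shut at 1, half-way at 0, fully open at -1). In form: [[[x, y, z, roll, grip], ...]]. A call has 1 to 20 rows; each row shifts and turns the pose as measured when the row begins, along the tool's axes as they then stand; what a row does not reach is not made up. A row lasts 1/12 s, in which the tool goes at most 41.7 mm and 7.16 degrees, less where a joint would pass 70% of its speed; a pose out of reach is approached as far as the arm can. A call is refused whole if a number of a shift passes 0.0417 or a number of a turn 7.16, either way. A call with a gripper value outside its range is refused whole. The fingers move at their own pace and stop on an object; "force" is the grip in N (left out, the last holds). Time passes only in rows, so rows that do not move let the fingers close. It gives the time, the measured TCP pose, the force and the opening at its end, in the units of the state.
- arm.get_obs(): the state, without advancing time (a new reading comes with each control period).
- arm.camera(name): name is "scene" or "top"; returns the picture (480x640x3 uint8, red, green, blue); there is no depth.
- arm.camera_model(name): a dict with "fx", "fy", "cx", "cy" (pixels), "R" (3x3) and "t" (3): a world point X has camera coordinates R X + t. Camera axes: x right, y down, z forward; pixel columns grow to the right and rows downward; lengths in mm; the calibration is good to about 2 mm. A picture is of the moment at which its call begins. camera_model takes no time and is no camera call.
- arm.job_done(): hands the job in, once; it reports no verdict.
The state is a dict: "clock": time; "joint_pos": joint angles; "joint_vel": joint speeds; "effort": joint torques, N m; "tcp_pos": TCP position; "tcp_rot": TCP orientation; "ft_force": force on the tool from outside, world axes, zero at the start; "wrist_torque": the same for the moment, N m; "opening": opening from 0.0 (shut) to 1.0 (fully open).
Only numpy, scipy, OpenCV 4.12 (cv2) and the standard library are available. Lean on these libraries where they do the work, as an engineer would, in place of code of your own. Each camera call takes 0.05 s, during which the arm holds its last target.

TASK

Press the orange pad of the tang heater's hatch once with a fingertip, deep enough to free its latch, then take the finger away so that the hatch pops up and stands open for the next blade. Stay clear and watch that it stays open for a couple of seconds before finishing; do not push it shut again. Leave the hatch with the blue pad shut and everything else on the bench where it is: nothing is to be picked up or moved.

Things in the scene. Friction and masses are not known exactly. Their poses are not given: they have to be found in the camera images.
- heater_orange: Tang heater with the orange press pad: fixed grey box 180 (x) x 170 (y) x 90 mm high; its twin differs only in the pad. Origin: centre of the underside; x to the rear, z up. Its aluminium top hatch, 125 (x) x 92 (y) x 8 mm, is hinged at its rear edge (along y, 50 mm behind the origin, 94 mm up); the free edge is at the front, 75 mm before the origin; it swings up and rearward.
- heater_orange_pad (a point): Centre of the top face of the orange press pad, 30 (x) x 50 (y) mm, 4 mm thick, on the hatch near its free front edge (56 mm before the heater's origin, 102 mm above the bench when shut; 106 mm from the hinge). It moves with the hatch.
- heater_orange_hatch (a joint): Angle of the orange-pad hatch, rad: 0 latched shut, -0.066 pressed to its stop (pad 7 mm lower), 0.9 fully open. Push-push: pressing the pad 6 to 7 mm down (about 4 N; 6 or 7 N is plenty) frees it; on release a spring lifts it to 0.9 in 1 s, the front edge rising 100 mm and moving 45 mm rearward: withdraw up and to the front. Pushing it shut to the stop latches it again.
- heater_orange_pin (a joint): Sideways position of the small latch pin hidden under the hatch with the orange pad, m: 0 latched at the start, then about +0.005 when pressed, about -0.010 once the hatch has opened. For checking only; nothing to act on.
- heater_blue: Tang heater with the blue press pad: fixed grey box 180 (x) x 170 (y) x 90 mm high; its twin differs only in the pad. Origin: centre of the underside; x to the rear, z up. Its aluminium top hatch, 125 (x) x 92 (y) x 8 mm, is hinged at its rear edge (along y, 50 mm behind the origin, 94 mm up); the free edge is at the front, 75 mm before the origin; it swings up and rearward.
- heater_blue_pad (a point): Centre of the top face of the blue press pad on the look-alike heater, same sizes. Not to be pressed.
- heater_blue_hatch (a joint): Angle of the hatch with the blue pad, rad: 0 shut, same latch. To stay shut.
- handle_a: Loose knife handle, eight-sided wood with a black collar, 121 mm long along its own x, 23 mm thick; origin mid-underside, near its middle. Lies along the left (+y) deck strip of the heater with the orange pad, beside the hatch.
- handle_b: Loose knife handle, eight-sided wood with a black collar, 121 mm long along its own x, 23 mm thick; origin mid-underside, near its middle. Lies along the right (-y) deck strip of the heater with the blue pad, beside the hatch.
- jar: Small loose amber jar with metal lid, diameter 34 mm, 55 mm high, standing between the heaters; origin centre of its underside.
- mallet: Wooden-headed hammer, 260 mm long, lying on the bench at the left; origin at its underside.
- brush: Hand brush, 180 mm long, lying on the bench at the right; origin at its underside.

How it is judged:
By the outcome, as a careful person would: the job done as asked, in the order asked, and still so for the second after the job is handed in, with the robot touching nothing.
It also fails if it takes over 32 s, if anything falls off the work surface, if the arm or the gripper's body presses on something with over 40 N, if the wrist force passes 120 N, or if a joint passes its speed limit or range.

## Working session

There is one attempt and no reset: what is moved stays moved. The work goes in short steps, Python scripts to look and compute and a tool call to move; the robot and the scene stay as the last step left them, time stands still between calls to the robot, and variables do not carry over. Pictures are saved under pics/ and viewed, and the job is handed in when it is done.

Besides the shell and the picture viewer there is one more tool, called after "Request:" as name(argument=value, ...) on one line, values as JSON. servo_tool: Moves the arm, as the interface text tells. Its arguments: {"type":"object","properties":{"steps":{"type":"array"},"force":{"type":"number"}},"required":["steps"]}

```bash
mkdir -p pics; python3 - <<'E'
from station import arm
import cv2,numpy as np
for n in("scene","top"):
    im=arm.camera(n); cv2.imwrite(f"pics/{n}0.png",im[:,:,::-1]); m=arm.camera_model(n)
    print(n,{k:np.round(v,3).tolist() for k,v in m.items()})
o=arm.get_obs()
for k in o: print(k,np.round(o[k],4).tolist())
E
```

```text
scene {'fx': 574.533, 'fy': 574.533, 'cx': 313.284, 'cy': 237.814, 'R': [[0.807, 0.591, 0.001], [0.388, -0.528, -0.755], [-0.446, 0.61, -0.655]], 't': [-430.318, -167.203, 1469.094]}
top {'fx': 573.142, 'fy': 573.142, 'cx': 314.585, 'cy': 237.91, 'R': [[0.005, -1.0, 0.011], [-0.992, -0.007, -0.129], [0.129, -0.011, -0.992]], 't': [-15.17, 550.173, 1323.865]}
clock 0.1
joint_pos [-1.2978, 0.5764, 0.0248, 1.4378, -0.015, 1.129, -0.0565]
joint_vel [0.0001, -0.0017, 0.0005, -0.0019, 0.0004, 0.0004, -0.0003]
effort [0.0058, -76.7314, 2.2575, -28.6608, 0.0158, 0.0087, 0.0001]
tcp_pos [235.6228, 632.1008, 230.5466]
tcp_rot [[0.3493, 0.937, -0.0004], [0.937, -0.3493, -0.0014], [-0.0015, 0.0001, -1.0]]
ft_force [0.0383, 0.0846, -0.2742]
wrist_torque [0.0141, -0.0431, 0.0191]
opening 0.997
```

View pics/scene0.png

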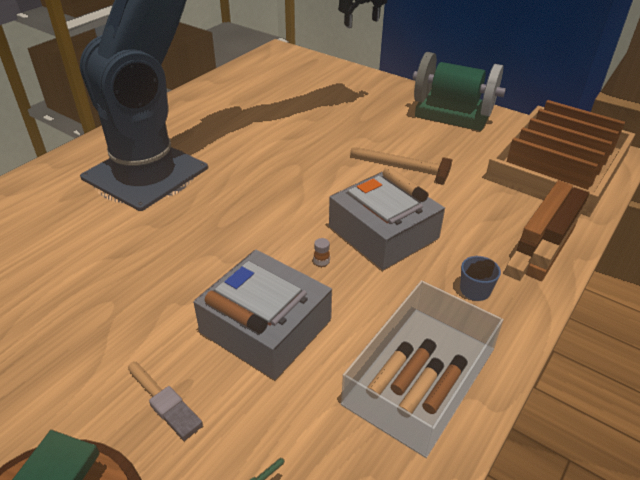

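View pics/top0.png

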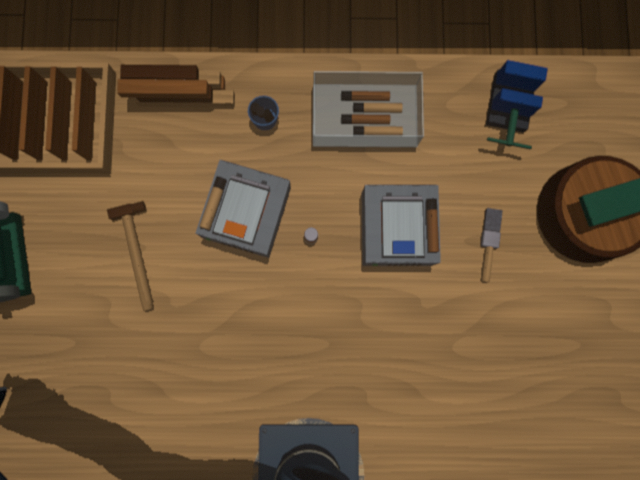

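The top view shows the orange pad near (235,229), on a heater turned slightly, with the handle on its left. The blue pad is near (403,247). In the scene view the orange pad is near (370,185).

```bash
cat > h.py <<'E'
import cv2,numpy as np
from station import arm
def ray(n,u,v):
    m=arm.camera_model(n);R=np.array(m["R"]);t=np.array(m["t"])
    return -R.T@t, R.T@np.array([(u-m["cx"])/m["fx"],(v-m["cy"])/m["fy"],1])
def plane(n,u,v,z):
    c,d=ray(n,u,v); return c+d*(z-c[2])/d[2]
def proj(n,X):
    m=arm.camera_model(n);p=np.array(m["R"])@X+np.array(m["t"]);return p[0]/p[2]*m["fx"]+m["cx"],p[1]/p[2]*m["fy"]+m["cy"]
E
python3 - <<'E'
from h import *
for n,box in(("top",(215,215,255,245)),("scene",(350,170,390,200))):
    im=cv2.imread(f"pics/{n}0.png"); hsv=cv2.cvtColor(im,cv2.COLOR_BGR2HSV)
    m=cv2.inRange(hsv,(4,200,120),(16,255,255)); k=np.zeros_like(m); x0,y0,x1,y1=box; k[y0:y1,x0:x1]=m[y0:y1,x0:x1]
    M=cv2.moments(k,True); u,v=M["m10"]/M["m00"],M["m01"]/M["m00"]
    c=max(cv2.findContours(k,0,1)[0],key=cv2.contourArea); r=cv2.minAreaRect(c)
    print(n,M["m00"],u,v,r,plane(n,u,v,102))
    b=[plane(n,*p,102)[:2] for p in cv2.boxPoints(r)]
    for i in range(4):
        d=b[(i+1)%4]-b[i]; print(np.round(b[i]),np.linalg.norm(d).round(1),np.degrees(np.arctan2(d[1],d[0])).round(1))
# two-ray intersection
E
python3 - <<'E'
import cv2
im=cv2.imread("pics/top0.png")[150:270,180:340]
cv2.imwrite("pics/crop.png",cv2.resize(im,None,fx=5,fy=5,interpolation=2))
E
```

```text
top 127.0 233.4015748031496 228.66141732283464 ((234.61782836914062, 228.79934692382812), (18.90514373779297, 9.650087356567383), 16.389541625976562) [561.41435267 172.23399265 102.        ]
[556. 193.] 21.9 -14.8
[578. 187.] 42.9 -106.1
[566. 146.] 21.9 164.9
[545. 152.] 42.8 73.9
scene 144.0 368.81944444444446 185.4375 ((368.9657287597656, 185.42466735839844), (8.19329833984375, 21.269472122192383), 65.55604553222656) [561.61339807 166.3797885  102.        ]
[543. 150.] 56.0 72.8
[560. 203.] 28.7 -43.7
[581. 183.] 54.8 -107.7
[564. 131.] 27.8 138.0
```

View pics/crop.png

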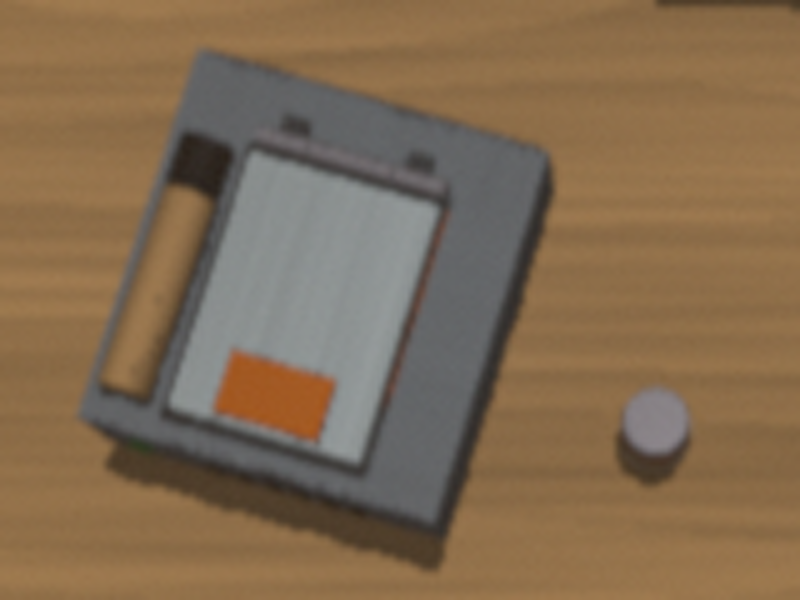

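The pad centre is about (560.5, 168, 102), and the heater is yawed about -17° from the hatch sides. I'll close the gripper and move over the pad at the current height.

Request:
servo_tool(steps=[[[-0.021,0.031,0,0,1],[-0.021,0.031,0,0,1],[-0.021,0.031,0,0,1],[-0.021,0.031,0,0,1],[-0.021,0.031,0,0,1],[-0.021,0.031,0,0,1],[-0.021,0.031,0,0,1],[-0.021,0.031,0,0,1],[-0.021,0.031,0,0,1],[-0.021,0.031,0,0,1],[-0.021,0.031,0,0,1],[-0.021,0.031,0,0,1],[-0.021,0.031,0,0,1],[-0.021,0.031,0,0,1],[-0.021,0.031,0,0,1],[0,0,0,-3.5,1],[0,0,0,0,1]]], force=40)

```text
clock: 1.52
tcp_pos: [571.5, 152.5, 222.1]
tcp_rot: [[0.283, 0.959, -0.01], [0.959, -0.283, -0.009], [-0.012, -0.007, -1.0]]
ft_force: [-0.3, 0.5, -0.6]
opening: -0.003
```

Request:
servo_tool(steps=[[[0.006,-0.007,0.02,0,1],[0.006,-0.008,0.02,0,1],[0,0,0.025,0,1],[0,0,0.02,0,1],[0,0,0,0,1],[0,0,0,0,1]]])

```text
clock: 2.02
tcp_pos: [558.7, 169.0, 134.4]
tcp_rot: [[0.293, 0.956, -0.01], [0.956, -0.293, -0.009], [-0.011, -0.007, -1.0]]
ft_force: [0.5, 0.1, 0.3]
opening: -0.0
```

```bash
python3 - <<'E'
from h import *
o=arm.get_obs();print(o["tcp_pos"],o["tcp_rot"],o["ft_force"],o["clock"])
for n in("scene","top"):
    im=np.ascontiguousarray(arm.camera(n)[:,:,::-1]); 
    u,v=proj(n,o["tcp_pos"]);print(n,u,v)
    u,v=int(u),int(v)
    c=im[v-50:v+70,u-70:u+70]
    cv2.imwrite(f"pics/{n}1.png",cv2.resize(c,None,fx=4,fy=4,interpolation=2))
E
```

```text
[558.70164798 168.97594871 134.37882091] [[ 0.29290414  0.95609085 -0.0098716 ]
 [ 0.95607731 -0.29298869 -0.00859051]
 [-0.01110558 -0.00692182 -0.99991437]] [0.49902969 0.13490023 0.34967236] 2.0167
scene 369.2813489769945 172.1163434757579
top 232.95747772348793 227.75861919688558
```

View pics/scene1.png

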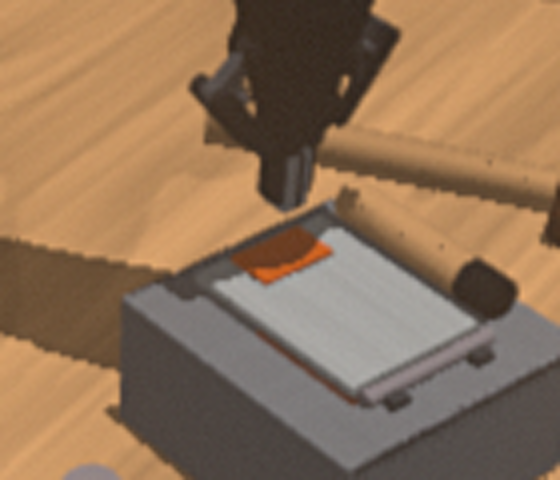

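View pics/top1.png

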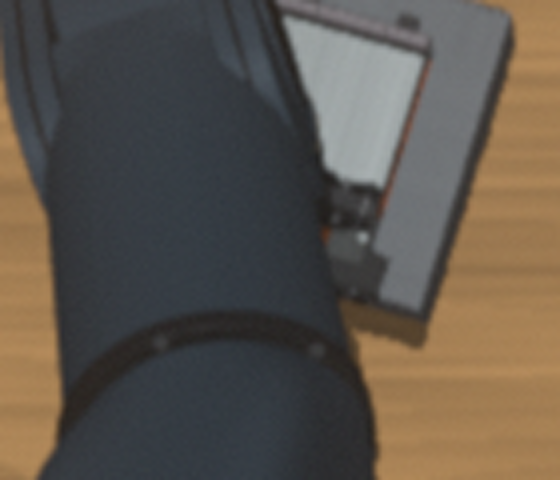

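The scene view shows the closed fingertip at about (287,205) in the crop, above the orange pad at about (283,255). The top view is mostly hidden by the arm. The alignment agrees with the calibration, so I'll go down to just above the pad.

Request:
servo_tool(steps=[[[0,0,0.012,0,1],[0,0,0.01,0,1],[0,0,0.003,0,1],[0,0,0,0,1],[0,0,0,0,1]]])

```text
clock: 2.53
tcp_pos: [562.0, 170.2, 114.5]
tcp_rot: [[0.294, 0.956, -0.001], [0.956, -0.294, -0.005], [-0.005, 0.001, -1.0]]
ft_force: [-0.4, 0.2, 0.1]
opening: -0.0
```

Request:
servo_tool(steps=[[[-0.002,0,0.008,0,1],[0,0,0.003,0,1],[0,0,0,0,1]]])

```text
clock: 2.78
tcp_pos: [562.2, 168.2, 104.0]
tcp_rot: [[0.294, 0.956, 0.001], [0.956, -0.294, -0.004], [-0.004, 0.003, -1.0]]
ft_force: [0.2, 0.3, 1.0]
opening: -0.001
```

Request:
servo_tool(steps=[[[0,0,0.003,0,1],[0,0,0.002,0,1]]])

```text
clock: 2.95
tcp_pos: [562.3, 168.1, 99.2]
tcp_rot: [[0.294, 0.956, 0.002], [0.956, -0.294, -0.004], [-0.003, 0.003, -1.0]]
ft_force: [-2.2, 0.7, 4.1]
opening: -0.003
```

Request:
servo_tool(steps=[[[0,0,0.002,0,1],[0,0,0.0015,0,1]]])

```text
clock: 3.12
tcp_pos: [562.2, 168.2, 95.7]
tcp_rot: [[0.294, 0.956, 0.002], [0.956, -0.294, -0.004], [-0.003, 0.003, -1.0]]
ft_force: [-2.0, -0.2, 4.9]
opening: 0.002
```

Request:
servo_tool(steps=[[[0,0,0.001,0,1]]])

```text
clock: 3.2
tcp_pos: [562.2, 168.3, 95.0]
tcp_rot: [[0.294, 0.956, 0.002], [0.956, -0.294, -0.004], [-0.003, 0.003, -1.0]]
ft_force: [-4.7, -0.1, 14.9]
opening: -0.0
```

It's at the stop: 7 mm down, with the force jumping to 15 N. Now I'll withdraw up and to the front (tool -z, -y).

Request:
servo_tool(steps=[[[0,-0.004,-0.02,0,1],[0,-0.025,-0.03,0,1],[0,-0.025,-0.03,0,1],[0,-0.025,-0.03,0,1],[0,-0.025,-0.03,0,1],[0,-0.02,-0.02,0,1],[0,0,0,0,1],[0,0,0,0,1],[0,0,0,0,1],[0,0,0,0,1],[0,0,0,0,1],[0,0,0,0,1]]])

```text
clock: 4.2
tcp_pos: [441.0, 204.8, 255.7]
tcp_rot: [[0.298, 0.955, -0.001], [0.955, -0.298, -0.006], [-0.006, 0.001, -1.0]]
ft_force: [-0.6, -0.3, 0.1]
opening: 0.001
```

```bash
python3 - <<'E'
from h import *
o=arm.get_obs();print(o["tcp_pos"],o["ft_force"],o["clock"])
for n in("scene","top"):
    im=np.ascontiguousarray(arm.camera(n)[:,:,::-1]); cv2.imwrite(f"pics/{n}2.png",im)
E
```

```text
[440.96519139 204.7977276  255.73736917] [-0.57898356 -0.33768293  0.14450594] 4.2
```

View pics/scene2.png

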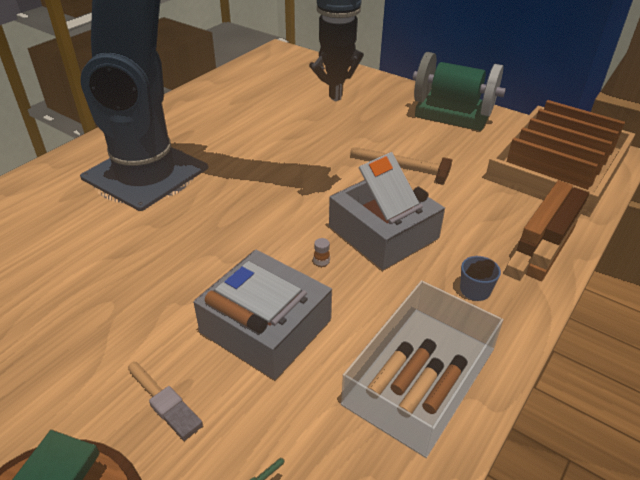

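View pics/top2.png

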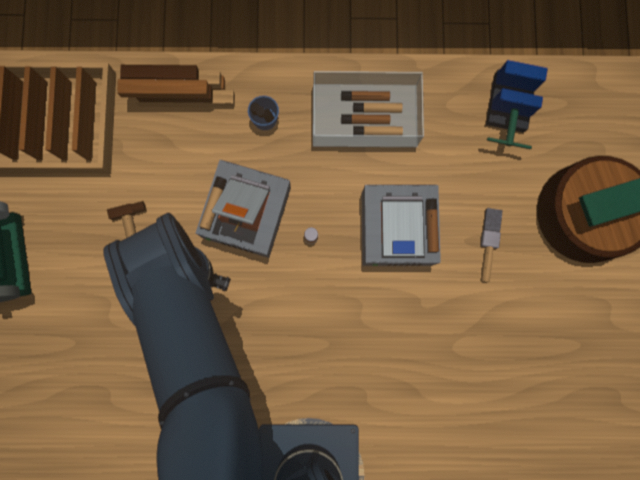

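The orange hatch is up, with its pad now near scene (382,167) and top (236,211). The blue hatch is still shut and the arm is clear. I'll wait a little over 2 s and look again.

Request:
servo_tool(steps=[[[0,0,0,0,1],[0,0,0,0,1],[0,0,0,0,1],[0,0,0,0,1],[0,0,0,0,1],[0,0,0,0,1],[0,0,0,0,1],[0,0,0,0,1],[0,0,0,0,1],[0,0,0,0,1],[0,0,0,0,1],[0,0,0,0,1],[0,0,0,0,1],[0,0,0,0,1],[0,0,0,0,1],[0,0,0,0,1],[0,0,0,0,1],[0,0,0,0,1],[0,0,0,0,1],[0,0,0,0,1]]])

```text
clock: 5.97
tcp_pos: [441.2, 204.3, 254.8]
tcp_rot: [[0.299, 0.954, -0.002], [0.954, -0.299, -0.007], [-0.008, 0.0, -1.0]]
ft_force: [-0.3, -0.7, -0.1]
opening: -0.003
```

Request:
servo_tool(steps=[[[0,0,0,0,1],[0,0,0,0,1],[0,0,0,0,1],[0,0,0,0,1],[0,0,0,0,1],[0,0,0,0,1],[0,0,0,0,1],[0,0,0,0,1],[0,0,0,0,1],[0,0,0,0,1],[0,0,0,0,1],[0,0,0,0,1]]])

```text
clock: 6.97
tcp_pos: [441.2, 204.3, 254.8]
tcp_rot: [[0.299, 0.954, -0.002], [0.954, -0.299, -0.007], [-0.008, 0.0, -1.0]]
ft_force: [-0.0, 0.4, 0.1]
opening: -0.002
```

```bash
python3 - <<'E'
from h import *
o=arm.get_obs();print(o["tcp_pos"],o["ft_force"],o["clock"],np.abs(o["joint_vel"]).max())
a=np.radians(-16.5)
hx=np.array([np.cos(a),np.sin(a),0]); c=np.array([561,168,0])+56*hx
for n in("scene","top"):
    im=np.ascontiguousarray(arm.camera(n)[:,:,::-1]); cv2.imwrite(f"pics/{n}3.png",im)
    hsv=cv2.cvtColor(im,cv2.COLOR_BGR2HSV); m=cv2.inRange(hsv,(4,200,120),(16,255,255))
    x,y,w,h=(350,140,60,60) if n=="scene" else (215,195,40,40)
    ct=max(cv2.findContours(m[y:y+h,x:x+w],0,1)[0],key=cv2.contourArea); M=cv2.moments(ct); print(n,"pad",M["m10"]/M["m00"]+x,M["m01"]/M["m00"]+y)
    for th in(0,.7,.9):
        P=c+50*hx+np.array([0,0,94])+(-106*np.cos(th)+0)*hx+np.array([0,0,106*np.sin(th)])+8*(np.sin(th)*hx+np.array([0,0,np.cos(th)]))
        print(th,np.round(proj(n,P),1))
    d=cv2.absdiff(im,cv2.imread(f"pics/{n}0.png")).max(2)
    for nm,b in {"scene":{"blue":(190,245,145,135),"jar":(308,232,30,40),"brush":(120,355,90,90),"handle_a":(400,180,30,20)},"top":{"blue":(355,175,90,95),"jar":(300,222,24,26),"brush":(475,200,35,90),"handle_a":(198,180,18,45)}}[n].items():
        X,Y,W,H=b; print(nm,(d[Y:Y+H,X:X+W]>40).sum())
E
```

```text
[441.2128772  204.28801485 254.76250539] [-0.04444581  0.42463314  0.14752315] 6.9667 0.0017535872086523283
scene pad 385.8861180382377 163.79052369077306
0 [369. 185.]
0.7 [380.7 165.7]
0.9 [386.6 163.6]
blue 0
jar 0
brush 0
handle_a 207
top pad 235.95291902071563 203.46516007532958
0 [235.3 228.9]
0.7 [235.7 211.1]
0.9 [237.2 202.8]
blue 0
jar 0
brush 0
handle_a 9
```

View pics/scene3.png

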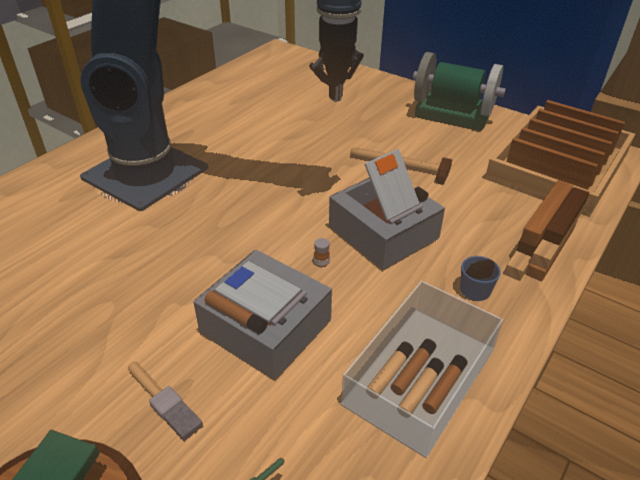

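The pad is at scene (386,164) and top (236,203), which matches the position predicted for 0.9 rad. The hatch was up at 4.2 s and is still up about 2.8 s later. Nothing else has moved, so I'm handing in.

```bash
python3 -c "
from station import arm
print(arm.job_done())"
```

```text
the job is handed in; nothing more can be done
None
```

I pressed the orange pad once with the closed fingertips, and its hatch popped up and stayed open; the job is handed in at about 7 s on the clock.

- **Press:** the pad went down about 7 mm to its stop. The last reading was 15 N, more than the 6–7 N you called plenty but well under the 40 N limit. I then withdrew up and to the front.
- **Hatch open:** I stayed clear for about 2.8 s after first seeing it up. In both cameras the pad was then within about 1.5 pixels of where it should be at 0.9 rad.
- **Everything else:** the pictures before and after show no change at the blue heater (with handle_b on it), the jar or the brush.
- **Less certain:** handle_a's area did change in the pictures (207 pixels in the scene view, 9 in the top view). I put this down to the raised hatch covering and shading it; the handle looks to be in place. The mallet I checked only by eye.

I could not read the hatch angle or the latch pin directly, so the open angle rests on the pictures alone.

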